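# Stack the green-handled caddy on the lab tote

## Robot

A 7-joint arm with a two-finger parallel gripper is mounted at the origin on the work surface. World frame = base frame: x ahead of the robot, y to its left, z up, the work surface at z = 0. Lengths are in m, angles in rad, forces in N, time in s.
With the tool pointing down it reaches from about 0.4 to 0.85 m from the base axis. Payload 4.4 kg.
Tool frame: the origin (TCP) lies at the very end of the fingers, on their centre line; the grasp point (between the pads) lies 19 mm behind it; z points along the fingers, y is the line along which they close (so a half turn about z gives the same grasp; the last joint's range is limited). The gripper opens to 94 mm and grips with 3 to 60 N. Pads are 16 mm wide; open, the fingers measure 119 mm over their backs; the gripper's body (75 mm by 177 mm) begins 78 mm behind the grasp point.
Start: joints at [1.114, 0.628, 0.038, 1.517, -0.027, 0.996, -0.02], TCP at [0.248, -0.601, 0.176] pointing down, gripper open.
Joint ranges: [-3.06, 3.06], [-0.37, 2.12], [-1.25, 1.32], [0.18, 2.47], [-1.1, 4.24], [0.23, 1.98], [-2.94, 2.94]. Speed limits (rad/s): [2.57, 2.57, 3.14, 3.14, 3.14, 3.14, 3.14].

## Interface

Orientations are given as a unit quaternion [w, x, y, z].
In Python, from rig import ctrl gives the robot as it stands.
- The arm moves only by the tool jog_arm, never from a script. Its argument "commands" is a list of rows, each a list of 7 numbers: the shift along the world's x, y, z in units of 40 mm (1.0 is 40 mm), then the turn, a rotation vector about the world's x, y, z in units of 10 degrees (1.0 is 10 degrees), then the opening, from 0 (shut) to 1 (fully open). In form: [[dx, dy, dz, rx, ry, rz, hand], ...]. A call has 1 to 5 rows; each row shifts and turns the commanded pose from where the row before left it; what a row does not reach is not made up. A row lasts 1/8 s, in which the tool goes at most 62.5 mm and 10.7 degrees, less where a joint would pass 70% of its speed; a pose out of reach is approached as far as the arm can. A call is refused whole if a number of a shift passes 1 or a number of a turn 1, either way. A call with a gripper value outside its range is refused whole. The fingers move at their own pace and stop on an object; "newtons" is the grip in N (left out, the last holds). Time passes only in rows, so rows that do not move let the fingers close. It gives the time, the measured TCP pose, the force, the opening and the grip force at its end, in the units of the state.
- ctrl.observe(): the state, without advancing time (a new reading comes with each control period).
- ctrl.read_camera(name): name is "scene" or "side" or "wrist"; returns the picture (480x640x3 uint8, red, green, blue); there is no depth.
- ctrl.camera_model(name): a dict with "fx", "fy", "cx", "cy" (pixels), "rvec" (rotation vector, rad) and "tvec" (3), from world to camera coordinates, as OpenCV has them; the wrist camera has in their place "hand_eye" (4x4, takes a point from camera to tool coordinates, whose origin is the TCP and whose axes are the flange's). Camera axes: x right, y down, z forward; pixel columns grow to the right and rows downward; lengths in m; the calibration is good to about 2 mm. A picture is of the moment at which its call begins: read the wrist's pose just before it. camera_model takes no time and is no camera call.
- ctrl.hand_in(): hands the job in; it is judged then, once.
The state is a dict: "time": time; "joint_positions": joint angles; "joint_vel": joint speeds; "effort": joint torques, N m; "tcp_pos": TCP position; "tool_rot": TCP orientation; "force": force on the tool from outside, world axes, zero at the start; "moment": the same for the moment, N m; "opening": opening from 0.0 (shut) to 1.0 (fully open); "gripper_force": force on a finger pad.
Only numpy, scipy, OpenCV 4.12 (cv2) and the standard library are available. Lean on these libraries where they do the work, as an engineer would, in place of code of your own. Each camera call takes 0.05 s, during which the arm holds its last target. There are 200 camera calls.

## Task

Pick up the white caddy with the green handle and stack it on the grey tote, turned end for end so that its yellow lip is above the tote's plain end: that way it stands on the ledges inside the tote's rim instead of nesting down into it. Let go with the caddy standing level on the ledges, and leave the tote where it is and the blue-handled caddy and the amber bottle alone.

Things in the scene. Friction and masses are not known exactly. Their poses are not given: they have to be found in the camera images.
- tote: Grey open tote, 0.5 kg, loose. 170 (x) by 120 (y) by 65 mm high, origin under its centre, z up. Yellow lip (10 mm deep) on its +x end at the rim; -x end plain. Opening 164 by 114 mm. Two ledges on each long wall inside, 23 mm deep, tops 52 mm up. A caddy turned opposite (its +x over tote -x) rests on them, underside 52 mm up; turned the same way it drops past them and nests at 34 mm.
- caddy_grip (a point): Centre of the green handle of the caddy to stack: white, 0.35 kg, shaped as the tote, yellow lip at its +x end. Bar along x, 100 mm long, 16 mm thick (y), 30 mm high, over the caddy's middle, its centre 90 mm above the underside and 25 mm above the rim; z up. The caddy's foot, its lowest 32 mm, is 144 by 96 mm: 10 mm (x) and 9 mm (y) free each side inside the tote's rim.
- caddy_end (a point): Middle of the top of the yellow lip of the green-handled caddy, 90 mm along its +x from the centre and 65 mm above its underside; axes as the caddy's.
- spare_grip (a point): Bystander: centre of the blue handle bar of a second white caddy, otherwise the same as the green-handled one (90 mm above its underside). Not to be touched.
- amber_mid (a point): Bystander: amber glass bottle with a black cap, 64 mm in diameter, about 130 mm high; the point is at its centre, 65 mm up. Not to be touched.
There are look-alikes about, which are no part of the job. What is shaped like the part that bears caddy_grip but pink or purple is not meant.

How it is judged:
By the outcome, as a careful person would: the job done as asked, in the order asked, and still so for the second after the job is handed in, with the robot touching nothing.
It also fails if it takes over 40 s, if anything falls off the work surface, if the arm or the gripper's body presses on something with over 40 N, if the wrist force passes 120 N, or if a joint passes its speed limit or range.

## Working session

There is one attempt and no reset: what is moved stays moved. The work goes in short steps, Python scripts to look and compute and a tool call to move; the robot and the scene stay as the last step left them, time stands still between calls to the robot, and variables do not carry over. Pictures are saved under pics/ and viewed, at most 10 in all, crops included, and the job is handed in when it is done.

Besides the shell and the picture viewer there is one more tool, called as name(argument=value, ...) on one line, values as JSON. jog_arm: Moves the arm, as the interface text tells. Its arguments: {"type":"object","properties":{"commands":{"type":"array","items":{"type":"array","items":{"type":"number"}}},"newtons":{"type":"number"}},"required":["commands"]}

```bash
mkdir -p pics
python3 - <<'E'
from rig import ctrl
import cv2,numpy as np
s=ctrl.observe();print(s)
for n in("scene","side"):
    im=ctrl.read_camera(n);cv2.imwrite(f"pics/{n}0.png",im[...,::-1]);print(n,ctrl.camera_model(n))
print(ctrl.camera_model("wrist"))
E
```

```text
{'time': 0.0, 'joint_positions': array([ 1.11420447,  0.6293057 ,  0.03841309,  1.51837859, -0.02696461,
        0.99627648, -0.02003401]), 'joint_vel': array([-0.0013989 ,  0.00055676,  0.00074811,  0.00124412,  0.00148874,
       -0.00022765,  0.00010454]), 'effort': array([ 1.98631378e-04, -5.49728072e+01,  1.14354372e+00, -1.86631179e+01,
       -5.21113607e-02,  2.36003101e-02,  1.86364509e-04]), 'tcp_pos': array([ 0.24735435, -0.60031417,  0.17477646]), 'tool_rot': array([-9.04253205e-04,  9.80969643e-01,  1.94158965e-01, -1.96916880e-04]), 'force': array([-0.19434301,  0.29916499, -0.70564248]), 'moment': array([ 0.01479312,  0.00842012, -0.01867877]), 'gripper_force': 0.0, 'opening': 1.0010587163800118}
scene {'fx': 493.6301660580277, 'fy': 493.6301660580277, 'cx': 320.5492966539423, 'cy': 239.30547396651812, 'rvec': array([ 2.29368684,  0.60639831, -0.24474766]), 'tvec': array([-0.48912325, -0.01645806,  1.3525061 ])}
side {'fx': 512.9191495094551, 'fy': 512.9191495094551, 'cx': 318.2329197220112, 'cy': 234.76201528312234, 'rvec': array([ 1.15442091, -2.46403264,  0.87932056]), 'tvec': array([0.42129496, 0.27934397, 1.1557876 ])}
{'fx': 427.2233970360255, 'fy': 427.2233970360255, 'cx': 317.8365832749598, 'cy': 244.7777630312136, 'hand_eye': array([[ 1.13899425e-03, -9.59389081e-01, -2.82083843e-01,
         8.39887033e-02],
       [ 9.99998821e-01,  8.02194858e-04,  1.30945438e-03,
        -1.43534453e-03],
       [-1.02999003e-03, -2.82085002e-01,  9.59388863e-01,
        -2.10082183e-01],
       [ 0.00000000e+00,  0.00000000e+00,  0.00000000e+00,
         1.00000000e+00]])}
```

View pics/scene0.png

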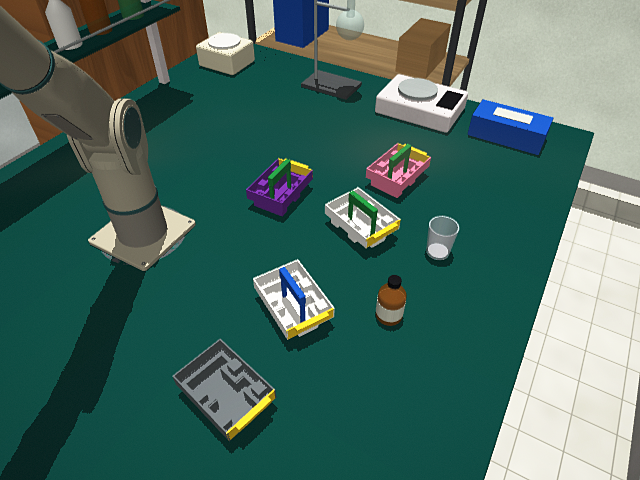

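View pics/side0.png

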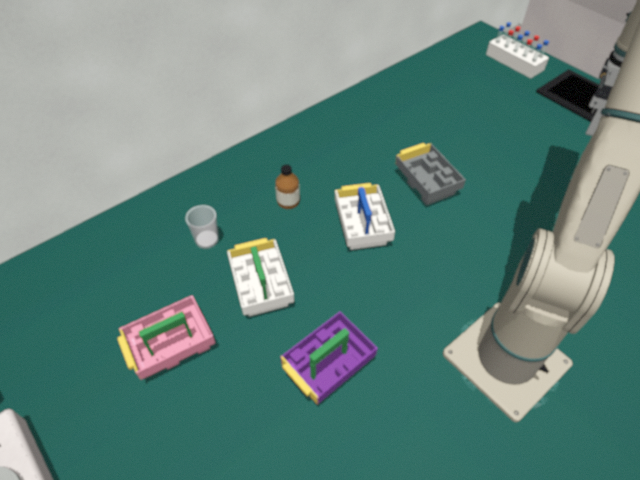

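The scene picture shows the robot at (140,200). Four things could be taken for the caddy:
- Purple with a green handle, (280,185).
- Pink with a green handle, (399,168).
- White with a green handle, (363,215).
- White with a blue handle, (293,300).

I choose the white one with the green handle, at (363,215) in scene and (260,275) in side. The tote is at (225,388) in scene and (430,172) in side. Next is a close crop to check this.

Run:
```python
import cv2,numpy as np
a=cv2.imread("pics/scene0.png");b=cv2.imread("pics/side0.png")
def c(im,u,v):
    return cv2.resize(im[v:v+100,u:u+133],(400,300),interpolation=cv2.INTER_CUBIC)
cv2.imwrite("pics/crop.png",np.vstack([np.hstack([c(a,297,165),c(b,195,225)]),np.hstack([c(a,160,337),c(b,365,125)])]))
```

```text
(no output)
```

View pics/crop.png

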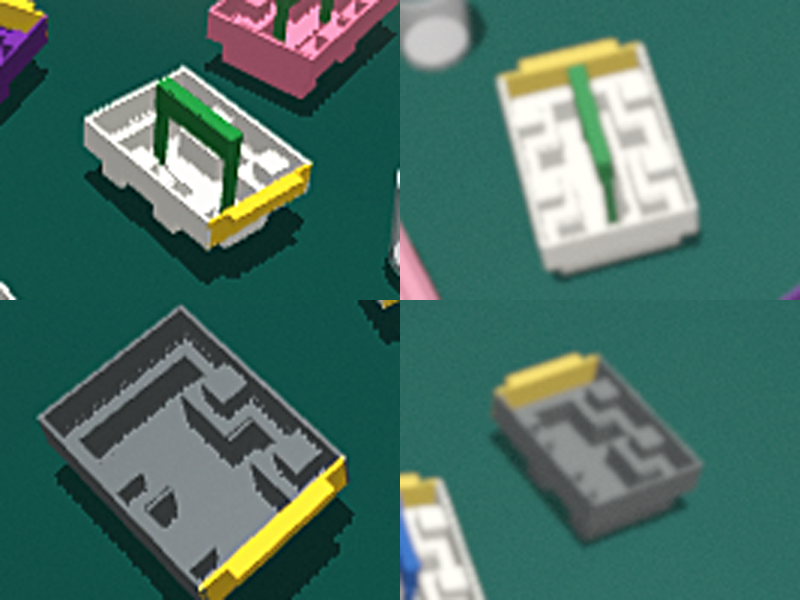

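The crop confirms it: white body, green handle, yellow lip at lower right in scene. Next I fit both poses from the picked corners.

```bash
cat > h.py <<'E'
import cv2,numpy as np
from scipy.optimize import least_squares
from scipy.spatial.transform import Rotation as R
from rig import ctrl
def proj(n,P,st=None):
    m=ctrl.camera_model(n);K=np.array([[m["fx"],0,m["cx"]],[0,m["fy"],m["cy"]],[0,0,1]])
    if n=="wrist":
        T=np.eye(4);T[:3,:3]=R.from_quat(np.roll(st["tool_rot"],-1)).as_matrix();T[:3,3]=st["tcp_pos"]
        W=np.linalg.inv(T@m["hand_eye"]);rv=R.from_matrix(W[:3,:3]).as_rotvec();tv=W[:3,3]
    else: rv,tv=m["rvec"],m["tvec"]
    return cv2.projectPoints(np.array(P,float).reshape(-1,1,3),rv,tv,K,None)[0][:,0]
def place(p,L,z=0): 
    c,s=np.cos(p[2]),np.sin(p[2]);L=np.array(L,float)
    return np.c_[p[0]+c*L[:,0]-s*L[:,1],p[1]+s*L[:,0]+c*L[:,1],L[:,2]+z]
def fit(obs,p0,z=0,st=None):
    # obs: list of (cam, local point, pixel)
    def f(p):
        return np.concatenate([(proj(n,place(p,[l],z),st)[0]-np.array(u)) for n,l,u in obs])
    r=least_squares(f,p0,loss="soft_l1");return r.x,np.round(f(r.x).reshape(-1,2),1)
A,B,C,D=(-.085,.06,.065),(-.085,-.06,.065),(.085,.06,.065),(.085,-.06,.065)
E
python3 - <<'E'
from h import *
def g(n,l,u,o): return (n,l,(o[0]+(u[0]-1)/3.,o[1]+(u[1]-1)/3.))
F,N=(-.05,0,.105),(.05,0,.105)
o1,o2,o3,o4=(297,165),(195,225),(160,337),(365,125)
cad=[g("scene",A,(183,67),o1),g("scene",B,(87,122),o1),g("scene",F,(163,80),o1),g("scene",N,(233,138),o1),
 g("side",A,(145,250),o2),g("side",B,(298,208),o2),g("side",C,(98,78),o2),g("side",D,(242,45),o2),g("side",F,(203,170),o2),g("side",N,(177,68),o2)]
tot=[g("scene",A,(181,7),o3),g("scene",B,(40,117),o3),g("scene",C,(345,158),o3),g("scene",D,(200,288),o3),
 g("side",A,(187,205),o4),g("side",B,(302,165),o4),g("side",C,(94,102),o4),g("side",D,(201,58),o4)]
sp=[("scene",(0,0,.105),(292,285)),("side",(0,0,.105),(366,204))]
am=[("scene",(0,0,.13),(394,282)),("side",(0,0,.13),(286,170))]
for n,o in(("caddy",cad),("tote",tot),("spare",sp),("amber",am)):
    best=min((fit(o,[.6,0,y]) for y in(-1.5,0,1.5,3)),key=lambda r:np.abs(r[1]).sum())
    print(n,best[0],best[1].tolist())
s=ctrl.observe();print(R.from_quat(np.roll(s["tool_rot"],-1)).as_matrix().round(3))
E
```

```text
Traceback (most recent call last):
  File "h.py", line 19, in fit
    r=least_squares(f,p0,loss="soft_l1");return r.x,np.round(f(r.x).reshape(-1,2),1)
  File "h.py", line 18, in f
    return np.concatenate([(proj(n,place(p,[l],z),st)[0]-np.array(u)) for n,l,u in obs])
                            ~~~~^^^^^^^^^^^^^^^^^^^^^
  File "h.py", line 6, in proj
    m=ctrl.camera_model(n);K=np.array([[m["fx"],0,m["cx"]],[0,m["fy"],m["cy"]],[0,0,1]])
ValueError: time passes only in moves, steps and waits
```

```bash
sed -i 's/^def proj/from functools import cache\ncm=cache(ctrl.camera_model)\ndef proj/; s/m=ctrl.camera_model(n);/m=cm(n);/' h.py
cat > a.py <<'E'
from h import *
def g(n,l,u,o): return (n,l,(o[0]+(u[0]-1)/3.,o[1]+(u[1]-1)/3.))
F,N=(-.05,0,.105),(.05,0,.105)
o1,o2,o3,o4=(297,165),(195,225),(160,337),(365,125)
cad=[g("scene",A,(183,67),o1),g("scene",B,(87,122),o1),g("scene",F,(163,80),o1),g("scene",N,(233,138),o1),
 g("side",A,(145,250),o2),g("side",B,(298,208),o2),g("side",C,(98,78),o2),g("side",D,(242,45),o2),g("side",F,(203,170),o2),g("side",N,(177,68),o2)]
tot=[g("scene",A,(181,7),o3),g("scene",B,(40,117),o3),g("scene",C,(345,158),o3),g("scene",D,(200,288),o3),
 g("side",A,(187,205),o4),g("side",B,(302,165),o4),g("side",C,(94,102),o4),g("side",D,(201,58),o4)]
sp=[("scene",(0,0,.105),(292,285)),("side",(0,0,.105),(366,204))]
am=[("scene",(0,0,.13),(394,282)),("side",(0,0,.13),(286,170))]
for n,o in(("caddy",cad),("tote",tot),("spare",sp),("amber",am)):
    best=min((fit(o,[.6,0,y]) for y in(-1.5,0,1.5,3)),key=lambda r:np.abs(r[1]).sum())
    print(n,best[0],best[1].tolist())
s=ctrl.observe();print(s["time"],R.from_quat(np.roll(s["tool_rot"],-1)).as_matrix().round(3))
E
python3 a.py
```

```text
caddy [ 0.50806172  0.30894407 -0.39293641] [[-1.5, 0.1], [-3.0, -1.1], [-2.5, -0.6], [-0.6, -0.2], [-1.2, -0.5], [-1.1, 0.2], [0.1, -0.1], [-0.7, -0.3], [0.3, -2.5], [-0.8, -1.7]]
tote [ 0.4954295 -0.2726401 -0.244897 ] [[-0.3, -1.2], [-1.3, -0.7], [-0.1, -0.1], [-0.5, 0.7], [0.5, 0.2], [-1.5, 0.0], [-1.1, -3.7], [-2.1, -0.9]]
spare [ 0.49860295 -0.02381322 -1.5       ] [[-1.6, -0.6], [-1.2, -6.5]]
amber [ 0.69959217  0.07701171 -1.5       ] [[-0.3, -0.7], [-0.1, -3.8]]
0.1 [[ 0.925  0.381 -0.001]
 [ 0.381 -0.925  0.001]
 [ 0.    -0.002 -1.   ]]
```

Poses found, residuals 1–2 px. I'll go by way of the tote for a wrist look.

jog_arm(commands=[[1, 1, 0.5, 0, 0, 0.5, 1], [1, 1, 0.5, 0, 0, 0.5, 1], [1, 1, 0.5, 0, 0, 1, 1], [1, 1, 0.5, 0, 0, 1, 1], [1, 1, 0.5, 0, 0, 1, 0.6]])

```text
time: 0.72
tcp_pos: [0.4485, -0.3994, 0.2761]
tool_rot: [-0.0, 0.854, 0.52, -0.0]
force: [1.0, -0.2, -0.1]
opening: 0.928
gripper_force: 0.0
```

jog_arm(commands=[[0.5, 1, 0.2, 0, 0, 1, 0.6], [0.5, 1, 0.2, 0, 0, 1, 0.6], [0.5, 0.7, 0, 0, 0, 1, 0.6], [0, 0.3, 0, 0, 0, 0.5, 0.6], [0, 0, 0, 0, 0, 0, 0.6]])

```text
time: 1.35
tcp_pos: [0.5077, -0.2799, 0.2914]
tool_rot: [-0.0, 0.66, 0.752, 0.0]
force: [-0.4, -0.1, -0.2]
opening: 0.6
gripper_force: 0.0
```

Run:
```python
from h import *
import pickle
s=ctrl.observe();im=ctrl.read_camera("wrist")[...,::-1];cv2.imwrite("pics/w1.png",im);pickle.dump(s,open("w1.pkl","wb"))
print(s["time"],s["tcp_pos"],s["tool_rot"],s["joint_positions"].round(2),proj("wrist",place([.4954,-.2726,-.2449],[A,B,C,D]),s).round(1).tolist())
```

```text
1.35 [ 0.50765489 -0.27989238  0.29141053] [-4.66762487e-04  6.59659947e-01  7.51564057e-01  6.90247439e-05] [ 0.68  0.44 -0.34  1.55  0.15  1.19  0.44] [[246.6, 106.5], [209.5, 218.6], [405.5, 171.3], [359.0, 274.8]]
```

View pics/w1.png

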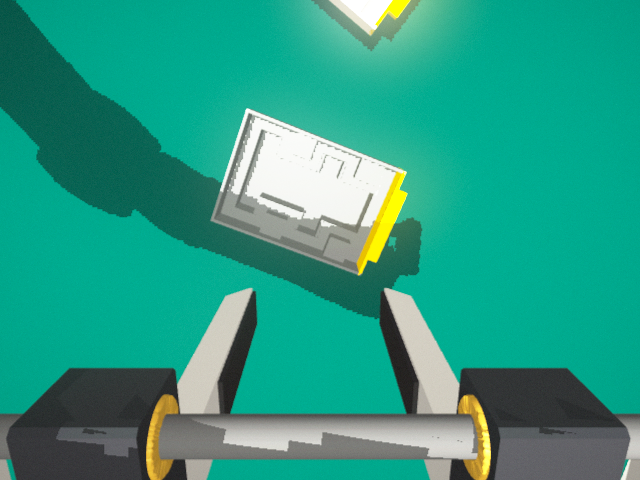

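The wrist view shows the tote with rim corners at (247,110), (211,221), (406,172) and (360,274). That is within 3.5 px of the prediction, so I refit and carry on to the caddy.

Run:
```python
from h import *
import pickle
s=pickle.load(open("w1.pkl","rb"))
o=[("wrist",l,u) for l,u in((A,(247,110)),(B,(212,221)),(C,(405.5,172)),(D,(360,274)))]
p,r=fit(o,[.495,-.27,-.245],0,s);print(p,np.degrees(p[2]),r.tolist())
```

```text
[ 0.49654315 -0.27417996 -0.23346329] -13.376461117033134 [[-0.3, -0.9], [-1.1, 0.3], [0.6, -0.2], [0.7, 1.7]]
```

jog_arm(commands=[[0, 1, 0, 0, 0, 1, 0.6], [0, 1, 0, 0, 0, 1, 0.6], [0, 1, 0, 0, 0, 1, 0.6], [0, 1, 0, 0, 0, 1, 0.6], [0, 1, 0, 0, 0, 1, 0.6]])

```text
time: 2.02
tcp_pos: [0.5075, -0.0813, 0.2916]
tool_rot: [0.0, 0.28, 0.96, -0.0]
force: [-0.0, 0.2, 0.9]
opening: 0.602
gripper_force: 0.0
```

jog_arm(commands=[[0, 1, 0, 0, 0, 0.5, 0.6], [0, 1, 0, 0, 0, 0, 0.6], [0, 1, 0, 0, 0, 0, 0.6], [0, 1, 0, 0, 0, 0, 0.6], [0, 1, 0, 0, 0, 0, 0.6]])

```text
time: 2.65
tcp_pos: [0.5081, 0.1187, 0.2915]
tool_rot: [0.0, 0.241, 0.971, -0.0]
force: [0.9, -0.2, -0.9]
opening: 0.6
gripper_force: 0.0
```

jog_arm(commands=[[0, 1, 0, 0, 0, 0, 0.6], [0, 1, 0, 0, 0, 0, 0.6], [0, 1, 0, 0, 0, 0, 0.6], [0, 1, 0, 0, 0, 0, 0.6], [0, 0, 0, 0, 0, 0, 0.6]])

```text
time: 3.28
tcp_pos: [0.5072, 0.2816, 0.2913]
tool_rot: [-0.001, 0.238, 0.971, 0.001]
force: [0.4, -1.1, -0.7]
opening: 0.601
gripper_force: 0.0
```

Run:
```python
from h import *
import pickle
s=ctrl.observe();im=ctrl.read_camera("wrist")[...,::-1];cv2.imwrite("pics/w2.png",im);pickle.dump(s,open("w2.pkl","wb"))
print(s["time"],s["tcp_pos"],R.from_quat(np.roll(s["tool_rot"],-1)).as_matrix().round(3).tolist(),s["joint_positions"].round(2),proj("wrist",place([.508,.309,-.393],[A,B,C,D,(-.05,0,.105),(.05,0,.105)]),s).round(1).tolist())
```

```text
3.275 [0.5071754 0.2815517 0.2912829] [[-0.887, 0.462, -0.001], [0.462, 0.887, 0.002], [0.002, 0.001, -1.0]] [-0.13  0.48 -0.67  1.54  0.31  1.22  0.24] [[395.6, 98.8], [272.3, 109.9], [401.1, 264.5], [290.4, 273.5], [338.2, 143.3], [345.7, 248.9]]
```

View pics/w2.png

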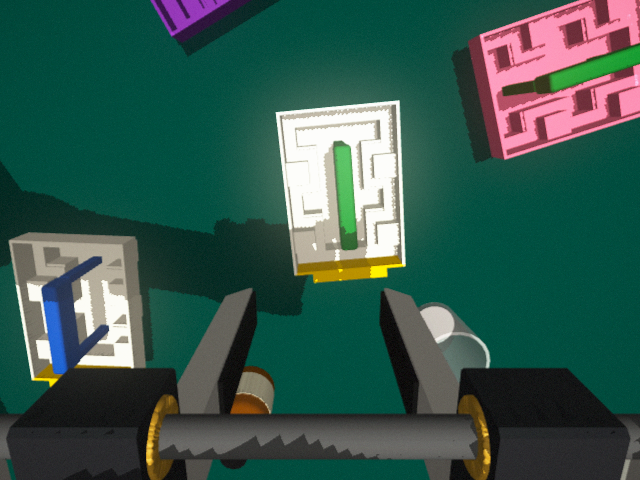

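The wrist view shows the green-handled white caddy with corners at (399,101), (277,112), (405,265) and (295,275). Its bar runs (341,142)–(349,248), and no neighbour is near the fingers.

Run:
```python
from h import *
import pickle
s=pickle.load(open("w2.pkl","rb"))
o=[("wrist",l,u) for l,u in((A,(399,101)),(B,(277,112)),(C,(404.5,265)),(D,(295,275)),((-.05,0,.105),(341.5,142)),((.05,0,.105),(349,248)))]
p,r=fit(o,[.508,.309,-.393],0,s);print(p,np.degrees(p[2]),r.tolist())
M=R.from_quat(np.roll(s["tool_rot"],-1)).as_matrix();y=np.degrees(np.arctan2(M[1,0],M[0,0]))
print("yaw",y,"turn units",(np.degrees(p[2])+180-y)/10,"shift units",(p[:2]-s["tcp_pos"][:2])/.04,(.074-s["tcp_pos"][2])/.04)
```

```text
[ 0.51054725  0.31186419 -0.38914747] -22.296507475262917 [[-0.0, -1.4], [-1.1, -0.8], [0.3, 0.1], [-0.8, -0.5], [0.6, 2.4], [0.7, 1.8]]
yaw 152.50283227686256 turn units 0.5200660247874509 shift units [0.08429641 0.75781239] -5.432072448741919
```

jog_arm(commands=[[0.08, 0.75, 0, 0, 0, 0.52, 0.6], [0, 0, -1, 0, 0, 0, 0.6], [0, 0, -1, 0, 0, 0, 0.6], [0, 0, -0.8, 0, 0, 0, 0.6], [0, 0, 0, 0, 0, 0, 0.6]])

```text
time: 3.95
tcp_pos: [0.5106, 0.3051, 0.1774]
tool_rot: [-0.001, 0.196, 0.981, -0.003]
force: [-0.3, -0.1, -0.3]
opening: 0.6
gripper_force: 0.0
```

Run:
```python
from h import *
s=ctrl.observe();M=R.from_quat(np.roll(s["tool_rot"],-1)).as_matrix();y=np.degrees(np.arctan2(M[1,0],M[0,0]))
print(s["tcp_pos"],y,M[2],s["force"],(np.array([.5102,.3115])-s["tcp_pos"][:2])/.04,(157.7-y)/10)
```

```text
[0.5105719  0.30513935 0.17739372] 157.3866797269589 [ 0.00182565 -0.00558497 -0.99998274] [-0.25360328 -0.05806844 -0.32747855] [-0.00929761  0.1590162 ] 0.03133202730410858
```

jog_arm(commands=[[0, 0.16, -0.6, 0, 0, 0, 0.6], [0, 0, -0.8, 0, 0, 0, 0.6], [0, 0, -0.6, 0, 0, 0, 0.6], [0, 0, -0.58, 0, 0, 0, 0.6], [0, 0, 0, 0, 0, 0, 0.6]])

```text
time: 4.58
tcp_pos: [0.5115, 0.3139, 0.0765]
tool_rot: [-0.0, 0.195, 0.981, -0.001]
force: [-0.3, 0.4, -0.1]
opening: 0.599
gripper_force: 0.0
```

jog_arm(commands=[[0, 0, 0, 0, 0, 0, 0], [0, 0, 0, 0, 0, 0, 0], [0, 0, 0, 0, 0, 0, 0], [0, 0, 0, 0, 0, 0, 0]], newtons=35)

```text
time: 5.08
tcp_pos: [0.511, 0.3155, 0.0769]
tool_rot: [0.0, 0.194, 0.981, 0.0]
force: [0.4, 0.1, 1.0]
opening: 0.212
gripper_force: 0.0
```

jog_arm(commands=[[0, 0, 0, 0, 0, 0, 0], [0, 0, 0, 0, 0, 0, 0], [0, 0, 0, 0, 0, 0, 0]])

```text
time: 5.45
tcp_pos: [0.5108, 0.3154, 0.0764]
tool_rot: [-0.0, 0.194, 0.981, -0.0]
force: [-0.8, 0.1, -0.7]
opening: 0.01
gripper_force: 0.0
```

Run:
```python
from h import *
s=ctrl.observe();M=R.from_quat(np.roll(s["tool_rot"],-1)).as_matrix();y=np.degrees(np.arctan2(M[1,0],M[0,0]))
print(s["tcp_pos"],y,M[2],s["force"],s["moment"],s["joint_positions"].round(2))
```

```text
[0.51079802 0.315395   0.07640735] 157.5880888215422 [ 1.48641727e-04 -8.34238368e-05 -9.99999985e-01] [-0.75773797  0.1396274  -0.6616921 ] [ 0.02889349 -0.10080414  0.02546131] [-0.25  0.74 -0.57  1.74  0.52  0.82  0.11]
```

The fingers closed on nothing, so I look again.

Run:
```python
from h import *
a=ctrl.read_camera("scene")[...,::-1];b=ctrl.read_camera("side")[...,::-1];w=ctrl.read_camera("wrist")[...,::-1]
for n,i in(("a3",a),("b3",b),("w3",w)):cv2.imwrite(f"pics/{n}.png",i)
c=lambda im,u,v:cv2.resize(im[v:v+150,u:u+200],(400,300),interpolation=cv2.INTER_CUBIC)
cv2.imwrite("pics/c3.png",np.vstack([np.hstack([c(a,270,120),c(b,160,180)]),np.hstack([cv2.resize(w,(400,300)),c(a,270,120)*0])]))
```

```text
(no output)
```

View pics/c3.png

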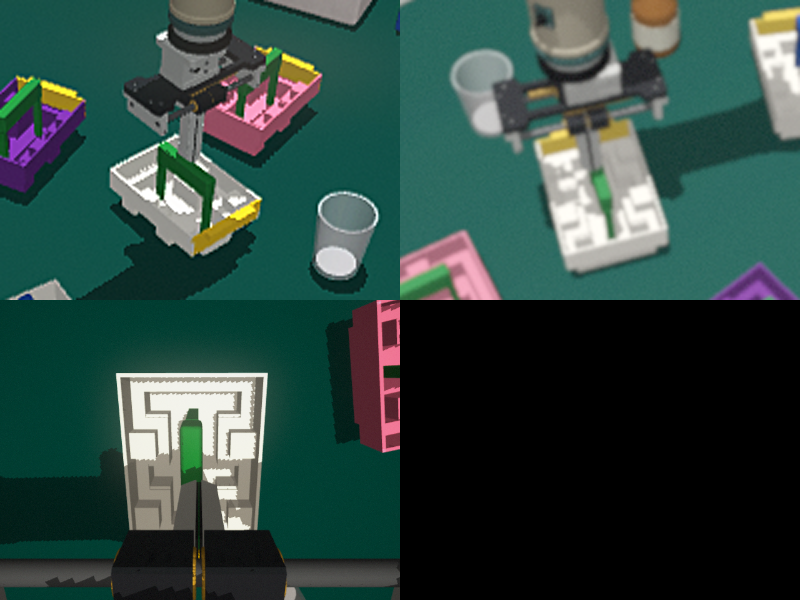

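Run:
```python
from h import *
s=ctrl.observe();t=s["tcp_pos"]
for n in("scene","side"):
    print(n,proj(n,[t,t+[0,0,.05]]).round(1).tolist(),"bar",proj(n,place([.5105,.312,-.389],[(-.05,0,.105),(.05,0,.105)])).round(1).tolist())
print(proj("wrist",[t,t+[0,0,.05]],s),proj("wrist",place([.5105,.312,-.389],[A,B,(-.05,0,.105),(.05,0,.105)]),s).round(1).tolist(),place([.5105,.312,-.389],[(-.05,0,.105),(.05,0,.105)]))
a=cv2.imread("pics/a3.png");b=cv2.imread("pics/b3.png");w=cv2.imread("pics/w3.png")
c=lambda im,u,v,W=80,H=60:cv2.resize(im[v:v+H,u:u+W],(400,300),interpolation=cv2.INTER_CUBIC)
cv2.imwrite("pics/c4.png",np.vstack([np.hstack([c(a,330,170),c(b,225,230)]),np.hstack([c(w,220,190,240,180),c(a,330,170)*0])]))
```

```text
scene [[362.2, 207.5], [363.5, 193.0]] bar [[349.8, 190.4], [375.2, 210.1]]
side [[255.8, 269.6], [253.8, 257.0]] bar [[261.0, 278.8], [251.1, 245.7]]
[[313.82278999 281.83007175]
 [312.55576557 325.87560082]] [[427.8, 115.0], [186.0, 115.2], [305.0, 199.3], [306.9, 399.1]] [[0.46423556 0.33096317 0.105     ]
 [0.55676444 0.29303683 0.105     ]]
```

View pics/c4.png

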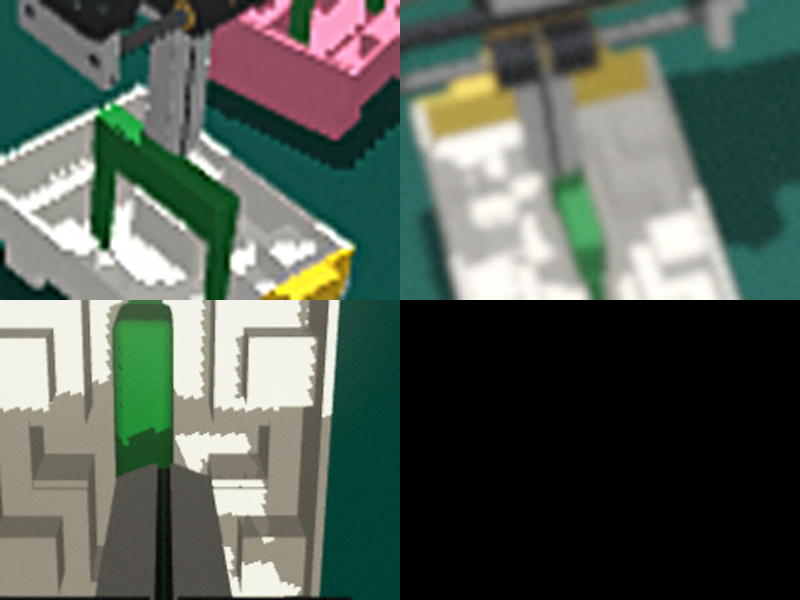

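The evidence says the fingertips are about 30 mm short of the reported TCP. In the wrist view the closed tips lie above the bar top at (319,292), though the TCP should project to (314,282), and scene and side agree. The bar is also about 5 mm to the tool's −y side. I'll open above it, shift, and go about 36 mm lower while watching force.

jog_arm(commands=[[0, 0, 0.25, 0, 0, 0, 0.55], [-0.05, -0.12, 0, 0, 0, 0, 0.55], [0, 0, 0, 0, 0, 0, 0.55], [0, 0, 0, 0, 0, 0, 0.55], [0, 0, 0, 0, 0, 0, 0.55]])

```text
time: 6.22
tcp_pos: [0.5088, 0.3106, 0.0864]
tool_rot: [-0.0, 0.194, 0.981, -0.0]
force: [-0.1, -0.1, -0.0]
opening: 0.499
gripper_force: 0.0
```

jog_arm(commands=[[0, 0, 0, 0, 0, 0, 0.55], [0, 0, 0, 0, 0, 0, 0.55], [0, 0, -0.3, 0, 0, 0, 0.55], [0, 0, -0.3, 0, 0, 0, 0.55], [0, 0, 0, 0, 0, 0, 0.55]])

```text
time: 6.85
tcp_pos: [0.5079, 0.3098, 0.0609]
tool_rot: [-0.001, 0.194, 0.981, -0.001]
force: [-1.0, -0.6, 0.1]
opening: 0.548
gripper_force: 0.0
```

jog_arm(commands=[[0, 0, -0.2, 0, 0, 0, 0.55], [0, 0, -0.2, 0, 0, 0, 0.55], [0, 0, 0, 0, 0, 0, 0.55]])

```text
time: 7.22
tcp_pos: [0.5084, 0.3102, 0.0457]
tool_rot: [-0.0, 0.194, 0.981, -0.0]
force: [-0.7, 0.9, -0.3]
opening: 0.552
gripper_force: 0.0
```

jog_arm(commands=[[0, 0, -0.1, 0, 0, 0, 0], [0, 0, 0, 0, 0, 0, 0], [0, 0, 0, 0, 0, 0, 0], [0, 0, 0, 0, 0, 0, 0], [0, 0, 0, 0, 0, 0, 0]], newtons=35)

```text
time: 7.85
tcp_pos: [0.5089, 0.3105, 0.0426]
tool_rot: [0.0, 0.194, 0.981, 0.0]
force: [-0.5, -0.1, 0.8]
opening: 0.167
gripper_force: 35.0
```

jog_arm(commands=[[0, 0, 0, 0, 0, 0, 0], [0, 0, 0, 0, 0, 0, 0]])

```text
time: 8.1
tcp_pos: [0.5089, 0.3106, 0.0426]
tool_rot: [0.0, 0.194, 0.981, -0.0]
force: [-0.3, 0.2, 2.3]
opening: 0.169
gripper_force: 35.0
```

Gripped, opening 0.169 matching the 16 mm bar. Lifting.

jog_arm(commands=[[0, 0, 0.3, 0, 0, 0, 0], [0, 0, 0.7, 0, 0, 0, 0], [0, 0, 1, 0, 0, 0, 0], [0, 0, 1, 0, 0, 0, 0], [0, 0, 1, 0, 0, 0, 0]])

```text
time: 8.72
tcp_pos: [0.5083, 0.3103, 0.2038]
tool_rot: [-0.0, 0.194, 0.981, -0.0]
force: [0.3, 0.7, -4.2]
opening: 0.164
gripper_force: 35.0
```

jog_arm(commands=[[0, -0.5, 0.8, 0, 0, 0, 0], [0, -0.8, 0, 0, 0, 0, 0], [0, -0.8, 0, 0, 0, -0.6, 0], [0, -0.8, 0, 0, 0, -1, 0], [0, -0.8, 0, 0, 0, -1, 0]])

```text
time: 9.35
tcp_pos: [0.5081, 0.1614, 0.2346]
tool_rot: [-0.0, 0.412, 0.911, -0.0]
force: [-0.6, 0.2, -4.8]
opening: 0.166
gripper_force: 35.0
```

Run:
```python
from h import *
s=ctrl.observe();M=R.from_quat(np.roll(s["tool_rot"],-1)).as_matrix();y=np.degrees(np.arctan2(M[1,0],M[0,0]))
print(s["time"],s["tcp_pos"],y,M[2],s["force"],s["moment"],s["opening"],s["joint_positions"].round(2))
```

```text
9.35 [0.50813454 0.16141458 0.23460252] 131.28436489618267 [ 4.02447356e-04 -5.89724217e-04 -9.99999745e-01] [-0.60246066  0.1916242  -4.84698283] [ 0.01305884 -0.16348377  0.00247179] 0.16641523027483093 [ 0.03  0.44 -0.57  1.75  0.27  1.03  0.08]
```

jog_arm(commands=[[0, -0.7, 0, 0, 0, -1, 0], [0, -0.7, 0, 0, 0, -1, 0], [0, -0.7, 0, 0, 0, -1, 0], [0, -0.7, 0, 0, 0, -1, 0], [0, -0.7, 0, 0, 0, -1, 0]])

```text
time: 9.98
tcp_pos: [0.5081, 0.022, 0.2347]
tool_rot: [-0.0, 0.759, 0.651, -0.0]
force: [0.5, -0.0, -3.4]
opening: 0.165
gripper_force: 35.0
```

jog_arm(commands=[[0, -0.7, 0, 0, 0, -1, 0], [0, -0.7, 0, 0, 0, -1, 0], [0, -0.7, 0, 0, 0, -1, 0], [0, -0.7, 0, 0, 0, -1, 0], [0, -0.7, 0, 0, 0, -1, 0]])

```text
time: 10.6
tcp_pos: [0.5083, -0.1176, 0.2346]
tool_rot: [-0.0, 0.963, 0.27, -0.0]
force: [0.9, 0.7, -3.7]
opening: 0.165
gripper_force: 35.0
```

jog_arm(commands=[[0, -0.7, 0, 0, 0, -1, 0], [0, -0.7, 0, 0, 0, -1, 0], [0, -0.7, 0, 0, 0, -1, 0], [0, -0.7, 0, 0, 0, -1, 0], [0, -0.7, 0, 0, 0, -0.5, 0]])

```text
time: 11.22
tcp_pos: [0.5087, -0.2576, 0.2345]
tool_rot: [-0.0, 0.993, -0.118, -0.0]
force: [-0.5, 0.5, -4.0]
opening: 0.167
gripper_force: 35.0
```

```bash
cat > st.py <<'E'
from h import *
s=ctrl.observe();M=R.from_quat(np.roll(s["tool_rot"],-1)).as_matrix();y=np.degrees(np.arctan2(M[1,0],M[0,0]))
print(s["time"],s["tcp_pos"],y,M[2],s["force"],s["moment"],s["opening"],s["joint_positions"].round(2))
E
python3 st.py
```

```text
11.225 [ 0.50866359 -0.25762073  0.23448795] -13.506556923829725 [-4.70651232e-04 -8.80833481e-04 -9.99999501e-01] [-0.5166428   0.48490357 -3.96945579] [ 0.00633001 -0.05780187  0.00380083] 0.16711024040675063 [ 0.33  0.45  0.13  1.67 -0.07  1.02 -1.32]
```

jog_arm(commands=[[-0.31, -0.41, -0.5, 0, 0, 0, 0], [0, 0, -0.7, 0, 0, 0, 0], [0, 0, -0.7, 0, 0, 0, 0], [0, 0, -0.5, 0, 0, 0, 0], [0, 0, 0, 0, 0, 0, 0]])

```text
time: 11.85
tcp_pos: [0.4952, -0.2731, 0.1371]
tool_rot: [-0.001, 0.993, -0.116, -0.002]
force: [-1.0, 0.2, -3.8]
opening: 0.169
gripper_force: 35.0
```

```bash
python3 st.py
python3 - <<'E'
from h import *
import pickle
s=ctrl.observe();w=ctrl.read_camera("wrist")[...,::-1];a=ctrl.read_camera("scene")[...,::-1];b=ctrl.read_camera("side")[...,::-1]
for n,i in(("w5",w),("a5",a),("b5",b)):cv2.imwrite(f"pics/{n}.png",i)
pickle.dump(s,open("w5.pkl","wb"))
c=lambda im,u,v:cv2.resize(im[v:v+100,u:u+133],(400,300),interpolation=cv2.INTER_CUBIC)
cv2.imwrite("pics/c5.png",np.vstack([np.hstack([c(a,160,337),c(b,365,115)]),np.hstack([cv2.resize(w[:480],(400,300)),c(a,160,300)])]))
p=[s["tcp_pos"][0],s["tcp_pos"][1],2.902];z=s["tcp_pos"][2]-.0426
for n in("scene","side","wrist"): print(n,"cad",proj(n,place(p,[A,B,C,D],z),s).round(1).tolist(),"tote",proj(n,place([.4963,-.274,-.239],[A,B,C,D]),s).round(1).tolist())
E
```

```text
11.85 [ 0.49518193 -0.27310691  0.13705231] -13.373737348549911 [-0.00373136 -0.00142836 -0.99999202] [-1.00972522  0.17730618 -3.77083854] [-0.01730346 -0.03147282  0.02052595] 0.16930842404241359 [ 0.38  0.56  0.12  1.8  -0.09  0.79 -1.27]
scene cad [[218.5, 409.5], [271.1, 363.5], [160.5, 349.3], [212.5, 310.9]] tote [[219.4, 338.5], [171.4, 376.0], [274.6, 389.7], [226.1, 434.2]]
side cad [[435.3, 117.3], [399.0, 129.3], [472.1, 153.9], [434.1, 167.7]] tote [[427.8, 192.8], [464.0, 179.2], [394.9, 154.7], [429.5, 142.7]]
wrist cad [[466.7, 115.4], [180.6, 113.2], [432.7, 448.6], [207.5, 447.2]] tote [[239.7, 351.9], [401.0, 352.9], [227.5, 112.7], [417.8, 114.0]]
```

View pics/c5.png

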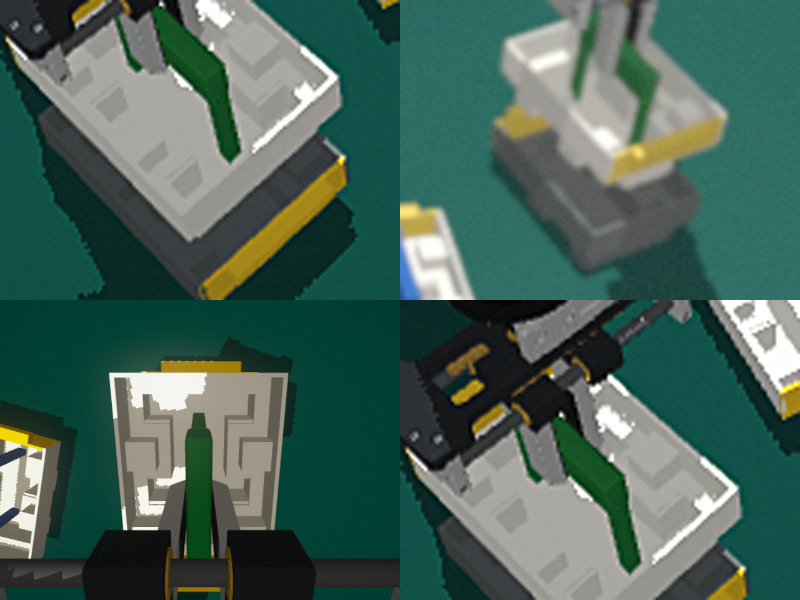

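Side view: the caddy's yellow lip is at right, (473,153), above the tote's plain end, and the tote's lip is at left, (399,160). Alignment is within 2–3 mm against 9 mm of clearance, so I nudge and lower.

jog_arm(commands=[[0.03, -0.05, -0.2, 0, 0, 0, 0], [0, 0, -0.25, 0, 0, 0, 0], [0, 0, -0.2, 0, 0, 0, 0], [0, 0, -0.15, 0, 0, 0, 0], [0, 0, 0, 0, 0, 0, 0]])

```text
time: 12.62
tcp_pos: [0.4972, -0.2755, 0.1058]
tool_rot: [-0.0, 0.993, -0.117, -0.001]
force: [0.3, 0.2, -3.7]
opening: 0.168
gripper_force: 35.0
```

```bash
python3 st.py
```

```text
12.625 [ 0.49720508 -0.27551924  0.105813  ] -13.408736074793426 [-1.24406388e-03 -3.10586264e-04 -9.99999178e-01] [ 0.30946856  0.18527231 -3.74150625] [0.08254081 0.04135866 0.01981693] 0.16821743827253227 [ 0.39  0.6   0.11  1.82 -0.09  0.72 -1.26]
```

jog_arm(commands=[[0, 0, -0.1, 0, 0, 0, 0], [0, 0, -0.08, 0, 0, 0, 0], [0, 0, -0.06, 0, 0, 0, 0], [0, 0, 0, 0, 0, 0, 0]])

```text
time: 13.12
tcp_pos: [0.4975, -0.2758, 0.0967]
tool_rot: [-0.0, 0.993, -0.117, -0.0]
force: [-0.5, 0.2, -4.1]
opening: 0.171
gripper_force: 35.0
```

```bash
python3 st.py
```

```text
13.125 [ 0.49746657 -0.27576529  0.09670752] -13.413464193866016 [-3.16879658e-04 -4.06709776e-05 -9.99999949e-01] [-0.49302049  0.20561233 -4.14515957] [0.08554564 0.08391976 0.04850114] 0.17120058553319856 [ 0.39  0.62  0.11  1.83 -0.1   0.7  -1.26]
```

jog_arm(commands=[[0, 0, -0.04, 0, 0, 0, 0], [0, 0, -0.03, 0, 0, 0, 0], [0, 0, 0, 0, 0, 0, 0]])

```text
time: 13.5
tcp_pos: [0.4977, -0.2758, 0.0946]
tool_rot: [0.0, 0.993, -0.117, 0.0]
force: [-1.8, 1.3, 1.9]
opening: 0.167
gripper_force: 35.0
```

Contact at exactly ledge height (0.0946), and the caddy's weight is carried. Releasing.

jog_arm(commands=[[0, 0, 0, 0, 0, 0, 0.3], [0, 0, 0, 0, 0, 0, 0.4], [0, 0, 0, 0, 0, 0, 0.5], [0, 0, 0, 0, 0, 0, 0.5], [0, 0, 0, 0, 0, 0, 0.5]])

```text
time: 14.12
tcp_pos: [0.4977, -0.2758, 0.0941]
tool_rot: [0.0, 0.993, -0.117, 0.0]
force: [-0.1, 0.6, -0.0]
opening: 0.498
gripper_force: 0.0
```

jog_arm(commands=[[0, 0, 0.2, 0, 0, 0, 0.5], [0, 0, 0.5, 0, 0, 0, 0.5], [0, 0, 1, 0, 0, 0, 0.5], [0, 0, 1, 0, 0, 0, 0.5], [0, 0, 1, 0, 0, 0, 0.5]])

```text
time: 14.75
tcp_pos: [0.4976, -0.2758, 0.244]
tool_rot: [0.0, 0.993, -0.117, 0.0]
force: [0.2, 0.1, -0.3]
opening: 0.498
gripper_force: 0.0
```

jog_arm(commands=[[0, -0.8, 0.5, 0, 0, 0, 0.5], [0, -0.8, 0, 0, 0, 0, 0.5], [0, -0.8, 0, 0, 0, 0, 0.5], [0, -0.5, 0, 0, 0, 0, 0.5], [0, 0, 0, 0, 0, 0, 0.5]])

```text
time: 15.38
tcp_pos: [0.497, -0.3929, 0.2619]
tool_rot: [0.0, 0.993, -0.118, -0.0]
force: [0.2, 0.5, 0.5]
opening: 0.499
gripper_force: 0.0
```

Run:
```python
from h import *
w=ctrl.read_camera("wrist")[...,::-1];a=ctrl.read_camera("scene")[...,::-1];b=ctrl.read_camera("side")[...,::-1]
c=lambda im,u,v:cv2.resize(im[v:v+100,u:u+133],(400,300),interpolation=cv2.INTER_CUBIC)
cv2.imwrite("pics/c6.png",np.vstack([np.hstack([c(a,160,330),c(b,365,115)]),np.hstack([cv2.resize(w,(400,300)),cv2.resize(a,(400,300))])]))
p=[.4965,-.274,2.905]
for n in("scene","side"): print(n,"cad",proj(n,place(p,[A,B,C,D],.052)).round(1).tolist(),"tote",proj(n,place([.4963,-.274,-.239],[A,B,C,D])).round(1).tolist())
```

```text
scene cad [[222.4, 421.5], [273.0, 376.0], [165.7, 362.3], [215.7, 324.1]] tote [[219.4, 338.5], [171.4, 376.0], [274.6, 389.7], [226.1, 434.2]]
side cad [[432.4, 128.8], [397.0, 140.9], [468.3, 165.3], [431.2, 179.1]] tote [[427.8, 192.8], [464.0, 179.2], [394.9, 154.7], [429.5, 142.7]]
```

View pics/c6.png

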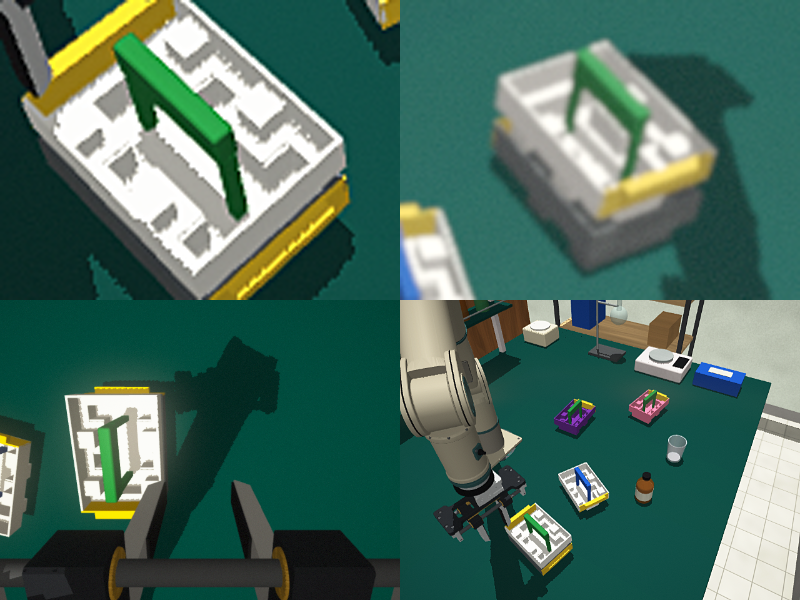

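The caddy stands level. Its rim corners at (225,420) and (275,376) in scene and (433,179) in side match the 52 mm seat within about 3 px. The lips are at opposite ends, the tote is where it was, and the other objects are undisturbed.

```bash
python3 -c "
from rig import ctrl
print(ctrl.hand_in())"
```

```text
the job is handed in; nothing more can be done
None
```

The green-handled white caddy now stands level on the tote's ledges, turned end for end, with the tote and the other objects left where they were; I handed it in at about 15.5 s.

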